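# Line up the lamp strap with a drift and fit its bolt

### The job

On the sloping bracket the steel strap hangs on its upper fixing, and the hole at its lower end is out of line with the hole in the bracket. Push the tapered drift fully home through both holes to lever them into line, pull it out and put it back upright in an empty socket of the aluminium block, and then put the flanged bolt through both holes until its flange lies flat on the strap, and let go. Leave everything else where it is.

Things in the scene. Friction and masses are not known exactly. Their poses are not given: they have to be found in the camera images.
- seat: White sloping plate of the bracket, 165 mm up the slope, 130 wide, 16 thick, x = -45 to +120 mm, open beneath (110 mm free along the hole's axis). Origin: centre of its round 18 mm through hole, on the upper surface, 115 mm above the bench. z: the hole's axis, out of the face, 25 degrees off vertical, leaning to the robot's side; x up the slope, y across. Drift and bolt go in along -z.
- strap (a joint): Angle of the dark steel strap (150 x 46 x 8 mm, flat on the face) about its upper fixing, a hexagon head 20 mm high at x = 90 mm of seat. 0: its hole is exactly in line with the face's hole; at angle a (rad) it lies 90 mm x a towards -y of seat. Starts 5 to 8 mm out of line; turns stiffly (about 5 N at the hole) and stays where left.
- strap_hole (a point): Centre of the round 18 mm hole in the strap's lower end, on the strap's upper surface, 8 mm above the face. Its axes are the strap's: z out of the face.
- block: Fixed aluminium block, 70 x 200 x 72 mm high, with three upright round sockets of 20 mm, 68 mm deep, in a row along its y axis at y = -65, 0 and +65 mm, x = 0. Origin at the centre of its underside, z up. The drift, the bolt and a probe stand in the sockets in any order, their flanges resting on its top.
- drift_grip (a point): The drift: steel tool with a slim dark round handle, 18 mm across, 75 mm long. This point is on its axis, half-way up the handle, 40 mm above the underside of the flange (28 mm across, 4 thick) at the handle's foot. z: from tip to handle. 60 mm shank: 12 mm straight, 17 across, then 48 mm of taper down to 5 mm at the tip. 0.2 kg.
- drift_tip (a point): Tip of the drift, on its axis, 60 mm below the underside of its flange, 100 mm below drift_grip. When the drift is fully home the flange lies on the strap and the tip is 52 mm below the face.
- bolt_grip (a point): The bolt: thick round steel knob, 28 mm across, 44 tall, on a flange 34 mm across, 4 thick. This point is on its axis, near the knob's half height, 28 mm above the underside of the flange. z: from tip to knob. Plain shank 15 mm across, 36 long, the last 8 mm coned to 8 mm. 0.15 kg. It needs no turning.
- bolt_shoulder (a point): Centre of the underside of the bolt's flange, on its axis, 28 mm below bolt_grip.
- bolt_tip (a point): End of the bolt's shank, on its axis, 36 mm below the underside of the flange.
- probe_top (a point): Bystander in the third socket: a thin 8 mm steel rod with a 24 mm ball on top, standing 54 mm above the block. This point is the ball's centre.
- dish_center (a point): Bystander: clear flat dish, 90 mm across, 14 mm high, between the robot and the work. This point is its centre.
- flask: Bystander: amber bottle, 60 mm across, 110 mm high, near the bench's far edge. Origin under its centre.
- beaker: Bystander: glass beaker, 70 mm across, 90 mm high, on the left. Origin under its centre.
- forceps: Bystander: steel forceps, 130 mm long, lying flat on the right. Origin under their centre.
- drift: The whole drift; its origin is on its axis at the underside of its flange (the shoulder), z towards the handle.
- bolt: The whole bolt; its origin coincides with bolt_shoulder, z towards the knob.
Things that resemble listed ones, but are neither listed nor needed, are in the scene too. Of the things that look like the part that bears seat, the largest one is meant.

How it is judged:
By the outcome, as a careful person would: the job done as asked, in the order asked, and still so for the second after the job is handed in, with the robot touching nothing.
It also fails if it takes over 70 s, if anything falls off the work surface, if the arm or the gripper's body presses on something with over 40 N, if the wrist force passes 120 N, or if a joint passes its speed limit or range.

### The arm

A 7-joint arm with a two-finger parallel gripper is mounted at the origin on the work surface. World frame = base frame: x ahead of the robot, y to its left, z up, the work surface at z = 0. Lengths are in m, angles in rad, forces in N, time in s.
With the tool pointing down it reaches from about 0.425 to 0.95 m from the base axis. Payload 4.7 kg.
Tool frame: the origin (TCP) lies between the finger pads; the fingertips stand 25 mm ahead of it and the grasp point (between the pads) lies 6 mm ahead of it; x points along the fingers, z is the direction in which the jaws open and shut, and the axes are right-handed (so a half turn about x gives the same grasp; the last joint's range is limited). The gripper opens to 85 mm and grips with 20 to 120 N. Pads are 22 mm wide; open, the fingers measure 114 mm over their backs; the gripper's body (76 mm by 85 mm) begins 54 mm behind the grasp point. The pads swing forward as they close: fully open they stand 13 mm farther back than shut.
Start: joints at [-1.371, 0.469, -0.049, 1.532, 0.024, 1.141, -0.082], TCP at [0.153, 0.657, 0.256] pointing down, gripper open.
Joint ranges: [-2.59, 2.59], [-0.33, 1.99], [-1.39, 1.29], [0.1, 2.45], [-1.04, 4.18], [0.21, 1.99], [-2.66, 2.66]. Speed limits (rad/s): [2.57, 2.57, 3.14, 3.14, 3.14, 3.14, 3.14].

### API

Orientations are given as a 3x3 rotation matrix whose columns are the frame's x, y, z axes.
In Python, from rig import * gives the robot as it stands. Calls block until the motion is done:
- movep(position, orientation): joint-space move of the TCP to a pose.
- move_l(position, attitude=None, feed=0.15, until_force=None): straight line of the TCP; attitude=None keeps the orientation; feed is the mean speed in m/s. With until_force (N) it stops when the force on the tool has changed by that much, and returns True; else False.
- move_joints(angles): joint-space move.
- command_gripper(opening, newtons=None): finger opening in m; newtons is the grip in N (None keeps the last); returns when the fingers have stopped.
- sleep(seconds).
- inverse_kinematics(position, orientation): joint angles nearest the present ones, or None.
- sense(): the state.
- camera(name): name is "scene" or "top"; returns (picture, depth): 480x640x3 uint8, red, green, blue; 480x640 float32, m along the optical axis (not along the pixel's ray), 0 where there is no reading.
- camera_params(name): a dict with "K" (3x3 intrinsics, pixels), "position" and "rotation" of the camera in the world. Camera axes: x right, y down, z forward; pixel columns grow to the right and rows downward; lengths in m; the calibration is good to about 2 mm. A picture is of the moment at which its call begins. camera_params takes no time and is no camera call.
A pose or a line that the arm cannot do raises Unreachable and nothing moves.
- finish_job(): hands the job in, once; it reports no verdict.
The state is a dict: "time_s": time; "joint_pos": joint angles; "qd": joint speeds; "joint_efforts": joint torques, N m; "position": TCP position; "tcp_rot": TCP orientation; "wrist_force": force on the tool from outside, world axes, zero at the start; "ft_torque": the same for the moment, N m; "finger_gap": finger opening in m.
Only numpy, scipy, OpenCV 4.12 (cv2) and the standard library are available. Lean on these libraries where they do the work, as an engineer would, in place of code of your own. Each camera call takes 0.05 s, during which the arm holds its last target. There are 200 camera calls.

## Working session

There is one attempt and no reset: what is moved stays moved. The work goes in short steps, each a Python script; the robot and the scene stay as the last script left them, time stands still between calls to the robot, and variables do not carry over. Pictures are saved under pics/ and viewed, about 8 in all and at most 12, crops included, and the job is handed in when it is done.

```bash
mkdir -p pics; ls
python3 - <<'E'
from rig import *
import cv2,numpy as np
for n in("scene","top"):
    p,d=camera(n); cv2.imwrite(f"pics/{n}0.png",p[:,:,::-1]); np.savez(f"{n}0.npz",p=p,d=d)
    c=camera_params(n); print(n,c["K"].round(1).tolist(),np.round(c["position"],3),np.round(c["rotation"],3).tolist(),(d>0).mean())
s=sense();print(s)
E
```

```text
pics
scene [[519.5, 0.0, 329.2], [0.0, 519.5, 235.2], [0.0, 0.0, 1.0]] [1.233 0.666 1.05 ] [[-0.726, 0.474, -0.498], [0.687, 0.506, -0.521], [0.005, -0.721, -0.693]] 0.9960221354166666
top [[585.7, 0.0, 307.7], [0.0, 585.7, 241.3], [0.0, 0.0, 1.0]] [ 0.41  -0.004  1.728] [[0.02, -0.995, 0.099], [-1.0, -0.022, -0.011], [0.013, -0.099, -0.995]] 0.9961360677083333
{'time_s': 0.1, 'joint_pos': array([-1.37089732,  0.46936216, -0.04856199,  1.53357452,  0.02407862,
        1.14099902, -0.0823186 ]), 'qd': array([ 0.00019399, -0.00305715,  0.0013953 , -0.00186996,  0.00054216,
       -0.00053882,  0.00037102]), 'joint_efforts': array([ 1.48250274e-03, -5.11514962e+01, -4.65495593e-02, -2.38390821e+01,
        1.08549732e-02,  4.36471106e-03,  9.73710542e-06]), 'position': array([0.15298515, 0.65694126, 0.25536527]), 'tcp_rot': array([[-3.43373666e-04, -9.73933169e-01,  2.26834884e-01],
       [-1.72466198e-03,  2.26835137e-01,  9.73931644e-01],
       [-9.99998454e-01, -5.67910209e-05, -1.75759472e-03]]), 'wrist_force': array([-0.32463349, -0.34411399, -0.10011175]), 'ft_torque': array([-0.06617782, -0.01946274,  0.02007449]), 'finger_gap': 0.08545754592086131}
```

View pics/scene0.png

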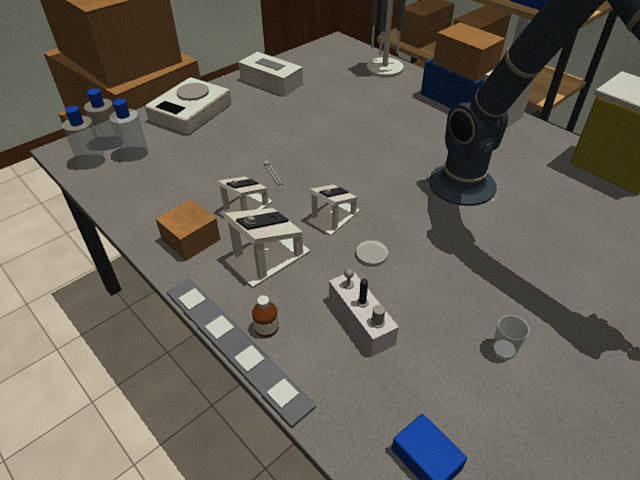

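View pics/top0.png

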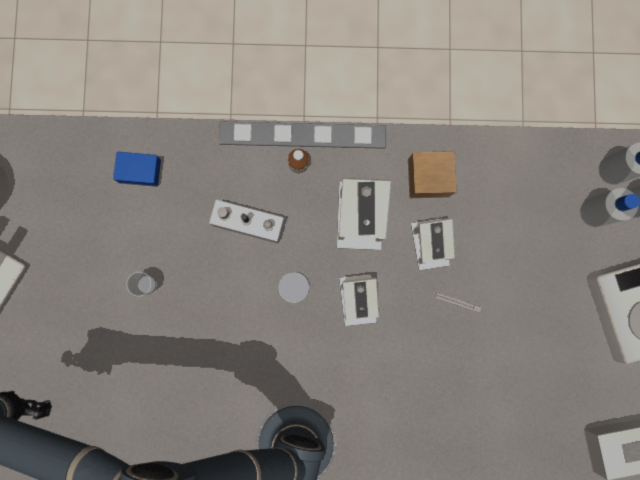

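The scene view shows the large bracket at about (262,235) and the block at (362,312), with probe, drift and bolt at (348,273), (363,290) and (378,316). The top view shows the same bracket at (365,210), with the strap hole near (366,222), and the block at (247,220). Next I'll enlarge both.

```bash
cat > h.py <<'E'
from rig import *
import numpy as np, cv2
def unproj(cam,uv,d):
    c=camera_params(cam);K=c["K"];uv=np.atleast_2d(uv).astype(float);d=np.atleast_1d(d)
    r=np.c_[(uv[:,0]-K[0,2])/K[0,0],(uv[:,1]-K[1,2])/K[1,1],np.ones(len(uv))]
    return (r*d[:,None])@np.array(c["rotation"]).T+c["position"]
def ray(cam,uv):
    return np.array(camera_params(cam)["position"]), unproj(cam,uv,np.ones(len(np.atleast_2d(uv))))-camera_params(cam)["position"]
def onplane(cam,uv,n,p0):
    o,r=ray(cam,uv); n=np.array(n,float); return o+r*(((np.array(p0)-o)@n)/(r@n))[:,None]
def tri(uvs,uvt):
    A=[];b=[];
    for cam,uv in(("scene",uvs),("top",uvt)):
        o,r=ray(cam,uv);r=r[0]/np.linalg.norm(r[0]);P=np.eye(3)-np.outer(r,r);A.append(P);b.append(P@o)
    x=np.linalg.lstsq(np.vstack(A),np.hstack(b),rcond=None)[0]
    gap=[np.linalg.norm(A[i]@x-b[i])*1000 for i in(0,1)]
    return x,gap[0]+gap[1]
def proj(cam,X):
    c=camera_params(cam);q=(np.atleast_2d(X)-c["position"])@np.array(c["rotation"]);return (q/q[:,2:])@np.array(c["K"])[:2].T
E
python3 - <<'E'
from h import *
p=np.load("top0.npz")["p"];s=np.load("scene0.npz")["p"]
cr=lambda im,u,v,w,h,k:cv2.resize(im[v:v+h,u:u+w],None,fx=k,fy=k,interpolation=cv2.INTER_CUBIC)
A=np.hstack([cr(p,325,170,80,60,5),cr(p,205,190,80,60,5)])
B=np.hstack([cr(s,215,195,100,75,4),cr(s,310,262,100,75,4)])
cv2.imwrite("pics/z.png",np.vstack([A,B])[:,:,::-1])
E
```

```text
(no output)
```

View pics/z.png

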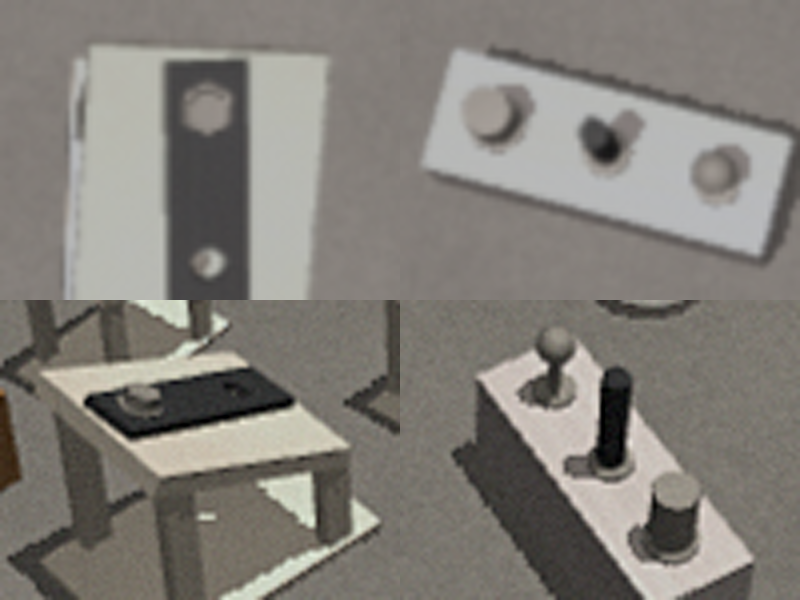

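The crop shows the strap with its hex head at about (366,191) in the top view and its hole at (366.5,222.5). On the block, the bolt stands at the left, the drift in the middle and the probe at the right in the top view. Now I'll get numbers from colour and depth masks.

```bash
cat > meas.py <<'E'
from h import *
def rectfit(pts2):
    # robust: minAreaRect on hull
    return cv2.minAreaRect((pts2*1000).astype(np.float32))
def comp(mask,seed):
    n,l,st,c=cv2.connectedComponentsWithStats(mask.astype(np.uint8));ids=l[seed[1]-2:seed[1]+3,seed[0]-2:seed[0]+3];ids=ids[ids>0]
    return l==np.bincount(ids.ravel()).argmax()
def pts(cam,d,m):
    v,u=np.nonzero(m&(d>0));return unproj(cam,np.c_[u,v],d[v,u]),np.c_[u,v]
def load(cam):
    z=np.load(f"{cam}0.npz");return z["p"],z["d"],z["p"].astype(int).mean(2)
E
python3 - <<'E'
from meas import *
H={}
for cam,seedF,seedS,seedB,win in(("top",(352,210),(366,207),(265,228),None),("scene",(275,240),(265,218),(350,305),None)):
    p,d,g=load(cam)
    P=unproj(cam,np.c_[np.tile(np.arange(640),480),np.repeat(np.arange(480),640)],d.ravel()).reshape(480,640,3)
    H[cam]=P
    # seat plane by local pixels near the seed then inliers
    v,u=np.mgrid[-4:5,-4:5];q=P[seedF[1]+v,seedF[0]+u].reshape(-1,3)
    def fit(q):
        c=q.mean(0);n=np.linalg.svd(q-c)[2][2];return c,n*np.sign(n[2])
    c,n=fit(q);br=g>120
    for tol in(.006,.004,.004):
        m=comp((abs((P-c)@n)<tol)&(g>110),seedF)
        c,n=fit(P[m])
    print(cam,"seat n",n.round(4),"tilt",np.degrees(np.arccos(n[2])).round(2),"rms mm",(1000*((P[m]-c)@n).std()).round(2),m.sum())
    # in-plane frame: u horizontal, x upslope
    ms=comp((abs((P-c)@n-.008)<.006)&(g<95),seedS)
    print(" strap height",(np.median((P[ms]-c)@n)*1000).round(2),ms.sum())
    M=(m|ms).astype(np.uint8)
    vv,uu=np.nonzero(M)
    Q=onplane(cam,np.c_[uu,vv],n,c)
    ex=np.array([0,0,1])-n*n[2];ex/=np.linalg.norm(ex);ey=np.cross(n,ex)
    loc=np.c_[(Q-c)@ex,(Q-c)@ey]; r=rectfit(loc);print(" plate rect",r)
    ctr=c+ex*r[0][0]/1e3+ey*r[0][1]/1e3;print(" plate centre",ctr.round(4),"ex",ex.round(4),"hole",(ctr-.0375*ex).round(4))
    vs,us=np.nonzero(ms);Qs=onplane(cam,np.c_[us,vs],n,c+.008*n);ls=np.c_[(Qs-c)@ex,(Qs-c)@ey];print(" strap rect",rectfit(ls))
    # block
    v0,u0=seedB[1],seedB[0]
    mb=comp((abs(P[...,2]-P[v0-1:v0+2,u0-1:u0+2,2].mean())<.005)&(g>110),seedB)
    zb=np.median(P[mb][:,2]);v1,u1=np.nonzero(mb);Qb=onplane(cam,np.c_[u1,v1],[0,0,1],[0,0,zb])
    print(" block z",zb.round(4),rectfit(Qb[:,:2]),mb.sum())
    hull=cv2.convexHull(np.c_[u1,v1].astype(np.int32))
    # things above block
    hm=np.zeros((480,640),np.uint8);bb=np.array(cv2.boxPoints(cv2.minAreaRect(np.c_[Qb[:,0],Qb[:,1]].astype(np.float32)*1000)))/1000
    for k in range(3): pass
    up=(P[...,2]>zb+.03)&cv2.pointPolygonTest is None if False else (P[...,2]>zb+.03)
    inx=(abs(P[...,0]-Qb[:,0].mean())<.1)&(abs(P[...,1]-Qb[:,1].mean())<.12)
    n_,l,st,ce=cv2.connectedComponentsWithStats((up&inx).astype(np.uint8))
    for i in range(1,n_):
        if st[i,4]>8:
            a=P[l==i];zt=np.percentile(a[:,2],95);t=(l==i)&(P[...,2]>zt-.006);vt,ut=np.nonzero(t)
            print("  thing",st[i].tolist(),"ztop",zt.round(4),"top px",ut.mean().round(1),vt.mean().round(1),"xy",onplane(cam,[[ut.mean(),vt.mean()]],[0,0,1],[0,0,zt])[0].round(4), "z>6 n",t.sum(), np.median(a,0).round(4))
E
```

```text
top seat n [-0.4068  0.0303  0.913 ] tilt 24.07 rms mm 2.02 753
 strap height 7.36 602
 plate rect ((5.1445159912109375, -23.20452117919922), (165.26959228515625, 97.61994934082031), 2.876563549041748)
 plate centre [ 0.6628 -0.1584  0.1318] ex [ 0.9105 -0.0678  0.4079] hole [ 0.6287 -0.1559  0.1165]
 strap rect ((9.833396911621094, -44.17432403564453), (147.3530731201172, 41.95033645629883), 8.231729507446289)Traceback (most recent call last):
  File "<stdin>", line 28, in <module>
  File "meas.py", line 7, in comp
    return l==np.bincount(ids.ravel()).argmax()
              ~~~~~~~~~~~~~~~~~~~~~~~~~~~~~~~^^
ValueError: attempt to get argmax of an empty sequence
```

```bash
cat > m2.py <<'E'
from meas import *
def fit(q):
    c=q.mean(0);n=np.linalg.svd(q-c,full_matrices=False)[2][2];return c,n*np.sign(n[2])
def edge_centroid(cam,m):
    v,u=np.nonzero(m);return u.mean(),v.mean()
for cam,seedF,B in(("top",(352,210),(265,228)),("scene",(290,229),(350,305))):
    p,d,g=load(cam)
    P=unproj(cam,np.c_[np.tile(np.arange(640),480),np.repeat(np.arange(480),640)],d.ravel()).reshape(480,640,3)
    # start from nominal plane
    n=np.array([-.42,.03,.907]);n/=np.linalg.norm(n);c=np.array([.663,-.17,.131])
    near=(np.linalg.norm(P-c,axis=2)<.13)
    for tol in(.010,.006,.006):
        m=near&(abs((P-c)@n)<tol)&(g>100);c,n=fit(P[m])
    print(cam,"seat n",n.round(4),"tilt",np.degrees(np.arccos(n[2])).round(2),"rms",(1000*((P[m]-c)@n).std()).round(2),m.sum(),"z at c",c.round(4))
    ex=np.array([0,0,1])-n*n[2];ex/=np.linalg.norm(ex);ey=np.cross(n,ex)
    ms=near&(abs((P-c)@n-.008)<.007)&(g<95)
    M=cv2.morphologyEx((m|ms).astype(np.uint8),cv2.MORPH_OPEN,np.ones((3,3)))
    v,u=np.nonzero(M);Q=onplane(cam,np.c_[u,v],n,c);r=rectfit(np.c_[(Q-c)@ex,(Q-c)@ey]);print(" plate rect",np.round(r[0],1),np.round(r[1],1),round(r[2],2))
    print(" strap h",(np.median((P[ms]-c)@n)*1000).round(2))
    ms=cv2.morphologyEx(ms.astype(np.uint8),cv2.MORPH_OPEN,np.ones((3,3)))
    v,u=np.nonzero(ms);Q=onplane(cam,np.c_[u,v],n,c+.008*n);r2=rectfit(np.c_[(Q-c)@ex,(Q-c)@ey]);print(" strap rect",np.round(r2[0],1),np.round(r2[1],1),round(r2[2],2))
    ctr=c+ex*r[0][0]/1e3+ey*r[0][1]/1e3;sc=c+.008*n+ex*r2[0][0]/1e3+ey*r2[0][1]/1e3
    print(" centre",ctr.round(4),"ex",ex.round(4),"strap centre",sc.round(4))
    u0,v0=B;zb=np.median(P[v0-3:v0+4,u0-3:u0+4,2])
    mb=(abs(P[...,2]-zb)<.007)&(g>100)&(np.linalg.norm(P[...,:2]-P[v0,u0,:2],axis=2)<.2)
    zb=np.median(P[mb][:,2]);mb=cv2.morphologyEx(mb.astype(np.uint8),cv2.MORPH_OPEN,np.ones((3,3)))
    v,u=np.nonzero(mb);Q=onplane(cam,np.c_[u,v],[0,0,1],[0,0,zb]);r=rectfit(Q[:,:2]);print(" block z",zb.round(4),np.round(r[0],1),np.round(r[1],1),round(r[2],2))
    bc=np.array(r[0])/1e3
    up=(P[...,2]>zb+.015)&(np.linalg.norm(P[...,:2]-bc,axis=2)<.12)
    n_,l,st,ce=cv2.connectedComponentsWithStats(up.astype(np.uint8))
    for i in range(1,n_):
        if st[i,4]>8:
            a=P[l==i];zt=np.percentile(a[:,2],95);t=(l==i)&(P[...,2]>zt-.006);vt,ut=np.nonzero(t)
            print("  thing",st[i].tolist(),"ztop",zt.round(4),"px",ut.mean().round(1),vt.mean().round(1),"xy",onplane(cam,[[ut.mean(),vt.mean()]],[0,0,1],[0,0,zt])[0].round(4),t.sum())
E
python3 m2.py
python3 - <<'E'
from h import *
p=np.load("top0.npz")["p"];s=np.load("scene0.npz")["p"]
a=cv2.resize(p[212:234,351:383],None,fx=12,fy=12,interpolation=0)
b=cv2.resize(s[201:229,240:296],None,fx=7,fy=7,interpolation=0)
c=np.zeros((264,800,3),np.uint8);c[:a.shape[0],:a.shape[1]]=a;c[:b.shape[0],396:396+b.shape[1]]=b
cv2.imwrite("pics/z2.png",c[:,:,::-1])
E
```

```text
top seat n [-0.4222  0.0119  0.9064] tilt 24.99 rms 2.86 1718 z at c [ 0.6634 -0.1719  0.1319]
 plate rect [-1.  -2.8] [166.9 130.1] 0.63
 strap h 7.75
 strap rect [ 2.6 -7.7] [147.6  42.1] 5.88
 centre [ 0.6624 -0.1747  0.1314] ex [ 0.906  -0.0256  0.4224] strap centre [ 0.6621 -0.1796  0.1402]
 block z 0.0743 [632.6 158.5] [189.6  62.4] 78.35
  thing [217, 207, 12, 12, 98] ztop 0.1257 px 221.3 211.7 xy [0.646  0.2183 0.1257] 46
  thing [240, 214, 9, 9, 57] ztop 0.1554 px 243.0 216.4 xy [0.6302 0.1552 0.1554] 21
  thing [263, 220, 9, 9, 61] ztop 0.1297 px 266.9 223.8 xy [0.6148 0.0917 0.1297] 25
scene seat n [-0.4166  0.0065  0.909 ] tilt 24.63 rms 1.64 928 z at c [ 0.6749 -0.1655  0.1356]
 plate rect [ -9.9 -10.1] [131.1 176.8] 89.22
 strap h 8.05
 strap rect [ -5.8 -11. ] [158.4  53.1] 3.79
 centre [ 0.6658 -0.1754  0.1315] ex [ 0.9089 -0.0142  0.4167] strap centre [ 0.6662 -0.1764  0.1405]
 block z 0.0717 [633.6 155.4] [200.3  70.9] 76.24
  thing [344, 269, 10, 13, 89] ztop 0.1258 px 348.7 271.7 xy [0.622  0.0957 0.1258] 43
  thing [359, 279, 9, 23, 168] ztop 0.1515 px 364.0 281.8 xy [0.6353 0.1574 0.1515] 42
  thing [372, 305, 13, 19, 194] ztop 0.1224 px 378.7 310.0 xy [0.6522 0.2211 0.1224] 94
```

View pics/z2.png

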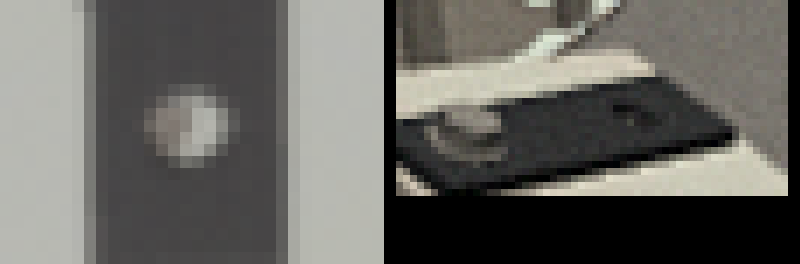

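The top crop shows the strap hole at about (366.2,222.0). Its right part is bright, which is plate showing through, so the strap is displaced towards -y. In the scene view the hole is at about (273.6,216.9). Next: triangulate it, check reachability and grasp the drift.

```bash
cat >> h.py <<'E'
yaw=np.radians(-1.3);t=np.radians(25)
EX=np.array([np.cos(t)*np.cos(yaw),np.cos(t)*np.sin(yaw),np.sin(t)]);N=np.array([-np.sin(t)*np.cos(yaw),-np.sin(t)*np.sin(yaw),np.cos(t)]);EY=np.cross(N,EX)
b=np.radians(77.0);BY=np.array([np.cos(b),np.sin(b),0]);BX=np.array([BY[1],-BY[0],0])
def tool(x,z): x=np.array(x,float);z=np.array(z,float);return np.c_[x,np.cross(z,x),z]
DOWN=np.array([0,0,-1.])
def seatf(F): F=np.array(F);return np.array([F@EX,F@EY,F@N])
def snap(name):
    for n in("scene","top"):
        p,d=camera(n);np.savez(f"{n}_{name}.npz",p=p,d=d)
E
python3 - <<'E'
from h import *
X,g=tri([273.6,216.9],[366.2,222.0]);print("strap hole tri",X.round(4),"gap",round(g,1))
seat=np.array([.6301,-.1742,.115])
print("rel seat mm",((X-seat)@np.c_[EX,EY,N]*1000).round(1))
for cam,uv in(("top",[366.2,222.0]),("scene",[273.6,216.9])):
    print(cam,((onplane(cam,uv,N,seat+.008*N)[0]-seat)@np.c_[EX,EY,N]*1000).round(1))
dr=np.array([.632,.156,0])
for s in(1,-1):
    print(s,"drift",inverse_kinematics(dr+[0,0,.118],tool(DOWN,s*BX)),"\n hi",inverse_kinematics(dr+[0,0,.30],tool(DOWN,s*BX)),"\n seat",inverse_kinematics(seat+.12*N,tool(-N,s*EY)))
    print(" hi seat",inverse_kinematics(seat+.25*N,tool(-N,s*EY)))
for s in(1,-1): print(s,"seat EX",inverse_kinematics(seat+.12*N,tool(-N,s*EX)))
E
```

```text
strap hole tri [ 0.6269 -0.1825  0.1225] gap 0.5
rel seat mm [ 0.4 -8.4  8.1]
top [ 0.2 -8.2  8. ]
scene [ 0.5 -8.7  8. ]
1 drift [-0.68203825  0.6200669   0.54267111  1.74420343 -0.39698978  0.88851874
 -0.19422075] 
 hi [-0.72867464  0.4383723   0.60398012  1.56869617 -0.26000196  1.21592677
 -0.30497341] 
 seat [-0.15751762  0.25056466  0.50460435  2.04856928 -0.51516829  0.5020056
  2.2649499 ]
 hi seat [-0.78813051 -0.03869012  1.09163369  2.01901749 -0.12981417  0.72478257
  1.9377173 ]
-1 drift [-0.21273967  0.57150357 -0.13253429  1.71393751  0.09426673  0.86235087
  2.52885628] 
 hi [-0.31496893  0.39632237  0.01138154  1.54265464 -0.00470906  1.20264243
  2.61192508] 
 seat [-0.286519    0.26947474  0.66481992  2.05462098 -0.60945438  0.52525044
 -0.78828738]
 hi seat [-0.90626808 -0.05876352  1.19913827  2.02094186 -0.09496972  0.72381744
 -1.23167708]
1 seat EX [-0.22997735  0.25994722  0.59384002  2.05202979 -0.56698192  0.51398033
  0.74273423]
-1 seat EX [-0.60921747  0.40461941  1.12478886  2.06713763 -0.93135972  0.66795207
 -2.06626175]
```

Run:
```python
from h import *
dr=np.array([.632,.156,0]);R=tool(DOWN,BX)
movep(dr+[0,0,.26],R)
move_l(dr+[0,0,.118],feed=.12)
f0=sense()["wrist_force"]
command_gripper(0.0,100)
s=sense();print(s["time_s"],s["position"],s["finger_gap"],(s["wrist_force"]-f0).round(1))
move_l(dr+[0,0,.25],feed=.12)
s=sense();print(s["time_s"],s["position"],s["finger_gap"],(s["wrist_force"]-f0).round(1))
seat=np.array([.6301,-.1742,.115])
movep(seat+.235*N,tool(-N,-EY))   # tip = grip-100 -> TCP-106
s=sense();print(s["time_s"],s["joint_pos"].round(2))
# tip target 25mm above strap over lens centre
tgt=seat+(.008+.025+.106)*N-.004*EY
move_l(tgt,feed=.12)
snap("ins");s=sense();print(s["time_s"],s["position"].round(4),tgt.round(4),s["wrist_force"].round(2))
im=[]
for n in("scene","top"):
    p=np.load(f"{n}_ins.npz")["p"];u,v=proj(n,seat)[0].astype(int);print(n,u,v,"pred tip",proj(n,tgt-.106*N),"strap hole",proj(n,seat+.008*N-.008*EY))
    im.append(cv2.resize(p[v-45:v+45,u-33:u+33],None,fx=6,fy=6,interpolation=0))
cv2.imwrite("pics/ins.png",np.hstack(im)[:,:,::-1])
```

```text
4.5417 [0.6322787  0.15600661 0.11830982] 0.015773252897641706 [ 1.5 -0.4  1.1]
5.7917 [0.63137631 0.15602448 0.24894764] 0.01587827546702519 [ 0.7 -1.  -2.7]
7.1167 [-0.62  0.02  0.95  2.02 -0.22  0.7  -1.12]
8.1667 [ 0.5716 -0.1769  0.2418] [ 0.5713 -0.1769  0.241 ] [-0.65  0.   -1.65]
scene 274 221 pred tip [[277.39524753 209.60400956]] strap hole [[273.88670882 217.0096924 ]]
top 362 221 pred tip [[365.45009261 224.74834503]] strap hole [[366.10880183 222.06620624]]
```

View pics/ins.png

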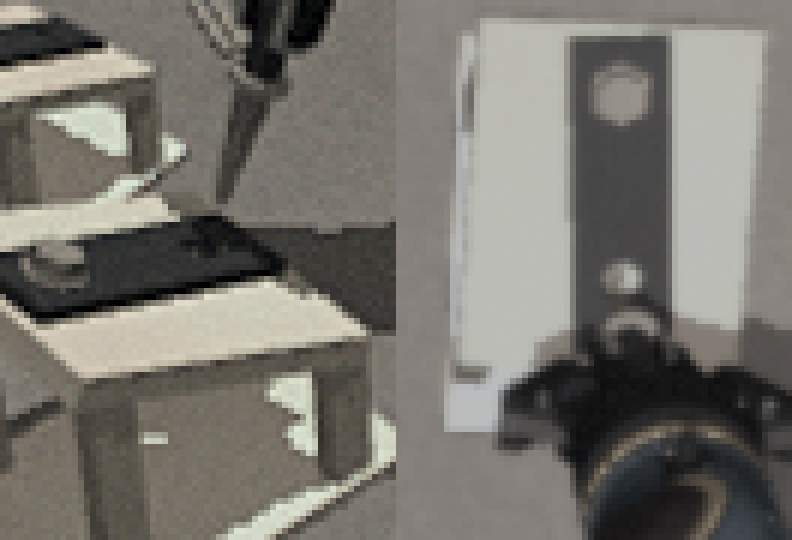

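The drift is held. In the scene view its tip is at about (277.2,209.3) against a predicted (277.4,209.6), so it is aligned. I'll insert in small steps, using lateral force feedback.

```bash
cat >> h.py <<'E'
SEAT=np.array([.6301,-.1742,.115])
def at(x,y,tipz,L=.106): return SEAT+x*EX+y*EY+(tipz+L)*N
E
python3 - <<'E'
from h import *
x,y=.0002,-.0047
move_l(at(x,y,.014),feed=.08); sleep(.1)
f0=sense()["wrist_force"]
for z in(.0,-.008,-.014):
    hit=move_l(at(x,y,z),feed=.04,until_force=12)
    s=sense();p=(s["position"]-SEAT)@np.c_[EX,EY,N]*1000;print(z,hit,p.round(2)-[0,0,106],"F",seatf(s["wrist_force"]-f0).round(1),round(s["time_s"],1))
    if hit:break
np.save("f0.npy",f0)
E
```

```text
0.0 False [-0.02 -4.8  -0.29] F [ 0.8  0.9 -0.5] 9.2
-0.008 False [-0.03 -4.66 -8.31] F [ 1.6  0.5 -0.4] 9.5
-0.014 False [ 1.000e-02 -4.640e+00 -1.429e+01] F [ 0.1  0.6 -0.3] 9.8
```

Run:
```python
from h import *
f0=np.load("f0.npy");x,y=.0002,-.0047
for z in np.r_[np.arange(-.018,-.0501,-.004),-.0525]:
    if -.046<z: y=min(y+.0005,-.001)
    hit=move_l(at(x,y,z),feed=.04,until_force=45)
    s=sense();F=seatf(s["wrist_force"]-f0);p=(s["position"]-SEAT)@np.c_[EX,EY,N]*1000-[0,0,106]
    print(round(z,4),round(y*1e3,1),hit,p.round(1),"F",F.round(1),"gap",round(s["finger_gap"],4),round(s["time_s"],1))
    if hit: break
    # comply laterally
    y+=np.clip(F[1]*.00008,-.0008,.0008);x+=np.clip(F[0]*.00008,-.0006,.0006)
```

```text
-0.018 -4.2 False [  0.3  -4.3 -18.2] F [ 2.  -0.3 -1.2] gap 0.0157 10.1
-0.022 -3.7 False [  0.5  -4.  -22.1] F [ 0.6 -0.5 -0.4] gap 0.016 10.3
-0.026 -3.3 False [  0.4  -3.6 -26.1] F [ 0.1 -0.7 -0.3] gap 0.0156 10.6
-0.03 -2.8 False [  0.3  -3.  -30.2] F [ 0.9 -1.   1.5] gap 0.0157 10.8
-0.034 -2.4 False [  0.3  -2.5 -34.3] F [ 0.5 -1.3  0.2] gap 0.0156 11.1
-0.038 -2.0 False [  0.2  -2.  -38.3] F [-0.1 -0.4  0.3] gap 0.0159 11.3
-0.042 -1.5 False [  0.1  -1.5 -42.4] F [-0.2 -1.7 -2.5] gap 0.0158 11.6
-0.046 -1.7 False [  0.2  -1.2 -46.4] F [-0.4  0.  -1.1] gap 0.0155 11.8
-0.05 -1.7 False [  0.1  -0.9 -50.4] F [-0.7  0.3 -1.8] gap 0.0157 12.1
-0.0525 -1.6 False [  0.2  -1.1 -51.6] F [-5.6  1.8 13.8] gap 0.0161 12.3
```

Run:
```python
from h import *
f0=np.load("f0.npy")
hit=move_l(at(.0002,-.0011,-.0555),feed=.02,until_force=30);s=sense()
print(hit,((s["position"]-SEAT)@np.c_[EX,EY,N]*1000-[0,0,106]).round(2),"F",seatf(s["wrist_force"]-f0).round(1))
sleep(.2);snap("home")
im=[]
for n in("scene","top"):
    p=np.load(f"{n}_home.npz")["p"];u,v=proj(n,SEAT)[0].astype(int)
    im.append(cv2.resize(p[v-45:v+45,u-33:u+33],None,fx=6,fy=6,interpolation=0))
cv2.imwrite("pics/home.png",np.hstack(im)[:,:,::-1])
print(s["time_s"])
```

```text
True [ 5.000e-02 -1.220e+00 -5.157e+01] F [ 0.7  2.2 12.8]
12.5167
```

View pics/home.png

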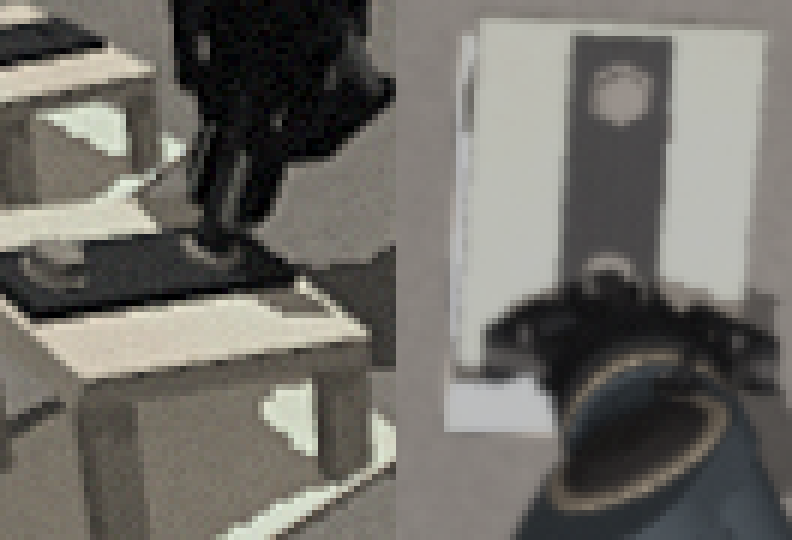

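Home: the flange lies on the strap and the strap has visibly turned into line. Next I'll withdraw the drift and return it to its own socket.

Run:
```python
from h import *
f0=np.load("f0.npy");dr=np.array([.632,.156,0]);R=tool(DOWN,BX)
move_l(at(.0001,-.0012,-.030),feed=.08);s=sense();print("F",seatf(s["wrist_force"]-f0).round(1))
move_l(at(.0001,-.0012,.04),feed=.12);move_l(at(.0001,-.0012,.12),feed=.15)
movep(dr+[0,0,.25],R);sleep(.2);f1=sense()["wrist_force"]
print(move_l(dr+[0,0,.16],feed=.1,until_force=8))
h=move_l(dr+[0,0,.1165],feed=.04,until_force=8);s=sense();print(h,s["position"],s["finger_gap"],(s["wrist_force"]-f1).round(1),s["time_s"])
snap("back")
im=[]
for n,c in(("scene",SEAT),("top",SEAT),("scene",dr+[0,0,.08]),("top",dr+[0,0,.08])):
    p=np.load(f"{n}_back.npz")["p"];u,v=proj(n,c)[0].astype(int)
    im.append(cv2.resize(p[v-37:v+37,u-40:u+40],None,fx=5,fy=4,interpolation=0))
cv2.imwrite("pics/back.png",np.vstack([np.hstack(im[:2]),np.hstack(im[2:])])[:,:,::-1])
```

```text
F [ 1.   0.6 -1.5]
False
True [0.631681   0.155973   0.11826812] 0.01585029939605323 [-1.6 -0.   6.5] 18.2083
```

View pics/back.png

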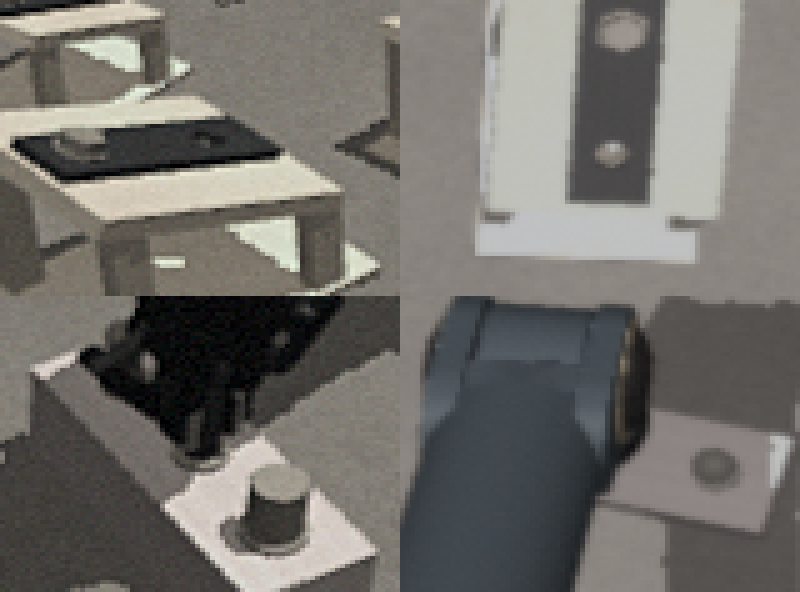

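The drift is seated at the same height as before (TCP z 0.1183), and the strap now runs straight with its hole in line at about (611,152) in the top crop. I'll release it and fetch the bolt.

Run:
```python
from h import *
dr=np.array([.632,.156,0]);bo=np.array([.6468,.2190,0]);R=tool(DOWN,BX)
command_gripper(.06);p=sense()["position"]
move_l(p+[0,0,.075],feed=.1)
command_gripper(.085);move_l(bo+[0,0,.19],feed=.15)
move_l(bo+[0,0,.106],feed=.1)
command_gripper(0,100);s=sense();print(s["finger_gap"],s["position"])
move_l(bo+[0,0,.25],feed=.15);print(sense()["finger_gap"])
x,y=.0001,-.0012
movep(at(x,y,.12,.07),tool(-N,-EY));move_l(at(x,y,.028,.07),feed=.12);sleep(.1)
snap("bolt");s=sense();print(s["time_s"],((s["position"]-SEAT)@np.c_[EX,EY,N]*1000).round(2))
np.save("f0.npy",s["wrist_force"])
im=[]
for n,c in(("scene",SEAT),("top",SEAT),("scene",dr+[0,0,.08]),("top",dr+[0,0,.08])):
    p=np.load(f"{n}_bolt.npz")["p"];u,v=proj(n,c)[0].astype(int)
    im.append(cv2.resize(p[v-37:v+37,u-40:u+40],None,fx=5,fy=4,interpolation=0))
    if n=="scene":
        print([u-40,v-37])
A=s["position"]
print("pred tip",proj("scene",A-.070*N),"shoulder",proj("scene",A-.034*N),proj("top",A-.034*N))
cv2.imwrite("pics/bolt.png",np.vstack([np.hstack(im[:2]),np.hstack(im[2:])])[:,:,::-1])
```

```text
0.026090788823699487 [0.64729966 0.21902499 0.10667964]
0.026039740130775656
25.95 [ 0.59 -1.17 98.61]
[np.int64(234), np.int64(184)]
[np.int64(323), np.int64(263)]
pred tip [[277.43404325 211.58887178]] shoulder [[281.23057016 199.64698054]] [[365.43461729 228.0829411 ]]
```

View pics/bolt.png

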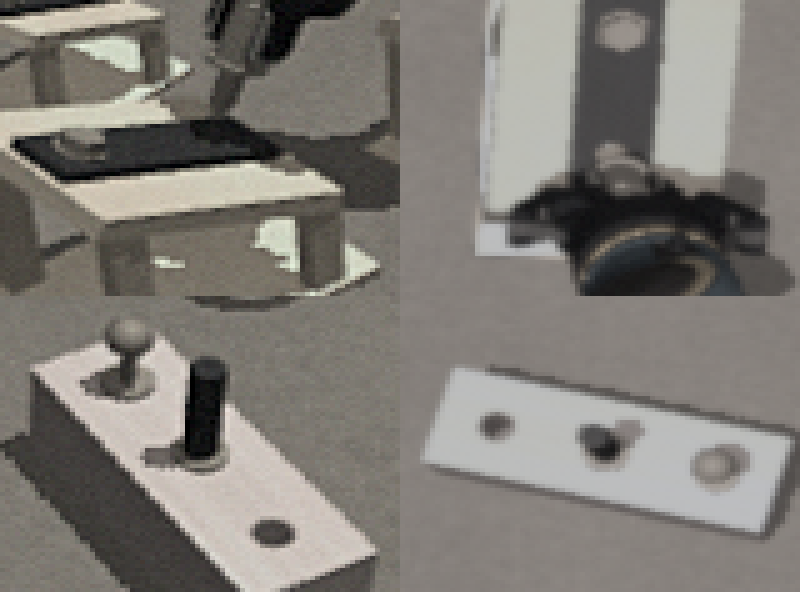

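Scene view: the bolt tip is at about (278,212) against a predicted (277.4,211.6). The drift stands upright in the middle socket. I'll insert the bolt stepwise with a force guard.

Run:
```python
from h import *
f0=np.load("f0.npy");x,y=.0001,-.0012
for z in(.014,.006,.0,-.004,-.008,-.012,-.016,-.020,-.024,-.0265,-.030):
    hit=move_l(at(x,y,z,.07),feed=.04,until_force=10 if z>-.01 else 22)
    s=sense();F=seatf(s["wrist_force"]-f0);p=(s["position"]-SEAT)@np.c_[EX,EY,N]*1000-[0,0,70]
    print(round(z,4),hit,p.round(1),"F",F.round(1),"gap",round(s["finger_gap"],4),round(s["time_s"],1))
    if hit: break
    y+=np.clip(F[1]*.0001,-.0006,.0006);x+=np.clip(F[0]*.0001,-.0006,.0006)
```

```text
0.014 False [-0.1 -1.4 13.7] F [-0.4  0.8  0.4] gap 0.026 26.4
0.006 False [-0.2 -1.1  5.7] F [-0.1  0.4  0.3] gap 0.026 26.8
0.0 False [-0.1 -1.  -0.3] F [0.2 1.  0.2] gap 0.0263 27.1
-0.004 False [-0.1 -0.9 -4.2] F [-0.7  1.3  0.8] gap 0.0258 27.4
-0.008 False [-0.2 -0.7 -8.2] F [-0.6  0.4  0.4] gap 0.0262 27.6
-0.012 False [ -0.2  -0.7 -12.2] F [ 0.3  0.8 -0. ] gap 0.026 27.9
-0.016 False [ -0.2  -0.7 -16.2] F [0.6 1.2 0.2] gap 0.026 28.1
-0.02 False [ -0.1  -0.5 -20.3] F [-0.5  0.9  0.6] gap 0.0261 28.4
-0.024 False [ -0.2  -0.4 -24.2] F [0.  0.4 1.2] gap 0.026 28.6
-0.0265 False [ -0.1  -0.5 -26.6] F [-1.   1.5  0.7] gap 0.0263 28.9
-0.03 False [  0.1  -1.2 -27.3] F [-5.7  5.1 31.1] gap 0.0258 29.1
```

Run:
```python
from h import *
x,y=.0001,-.0009
move_l(at(x,y,-.0276,.07),feed=.03);sleep(.1);s=sense();print(seatf(s["wrist_force"]-np.load("f0.npy")).round(1))
command_gripper(.055);move_l(at(x,y,.05,.07),feed=.1);move_l(at(x,y,.14,.07),feed=.2)
movep([.45,.15,.35],tool(DOWN,BX));sleep(.3)
snap("end");s=sense();print(s["time_s"],s["wrist_force"].round(1))
im=[];dr=np.array([.632,.156,.08])
for n,c in(("scene",SEAT),("top",SEAT),("scene",dr),("top",dr)):
    z=np.load(f"{n}_end.npz");p,d=z["p"],z["d"];u,v=proj(n,c)[0].astype(int)
    im.append(cv2.resize(p[v-37:v+37,u-40:u+40],None,fx=5,fy=4,interpolation=cv2.INTER_CUBIC))
    if c is SEAT:
        P=unproj(n,np.c_[np.tile(np.arange(640),480),np.repeat(np.arange(480),640)],d.ravel());L=(P-SEAT)@np.c_[EX,EY,N]*1000
        k=L[(np.hypot(L[:,0],L[:,1]+1)<10)&(L[:,2]>20)&(L[:,2]<90)];print(n,"knob top above face (nominal 56)",np.percentile(k[:,2],[50,90]).round(1),len(k))
cv2.imwrite("pics/end.png",np.vstack([np.hstack(im[:2]),np.hstack(im[2:])])[:,:,::-1])
```

```text
[-2.3  1.1 11.1]
33.05 [ 0.1 -0.1  0.3]
scene knob top above face (nominal 56) [55.4 57.4] 24
top knob top above face (nominal 56) [57.8 63.9] 41
```

View pics/end.png

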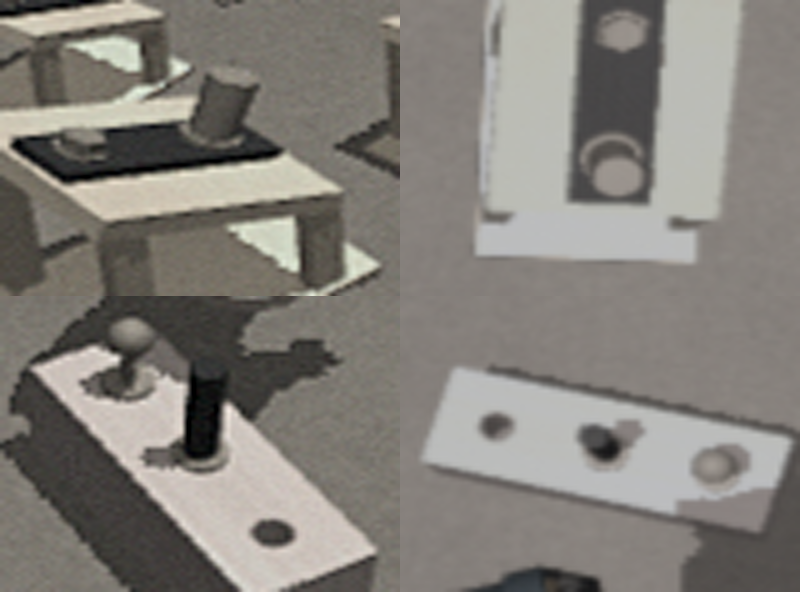

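The bolt is seated with its flange flat on the strap, the drift is upright in the middle socket and the probe hasn't moved. I'll hand it in.

```bash
python3 -c "
from rig import *
print(finish_job(), sense()['time_s'])"
```

```text
the job is handed in; nothing more can be done
the job is handed in; nothing more can be done
```

I did the job in the order asked and handed it in at about 33 s of robot time.

- **Drift:** I pushed it through both holes until its flange met the strap, at 51.6 mm depth against a nominal 52. The strap visibly turned into line. I then pulled it out and put it back upright in its own socket, where it stopped at the same height as before.
- **Bolt:** I put it through both holes until the flange met the strap with about 31 N axial force, then released it and moved the arm clear.

**Last checks:**
- The final pictures show the bolt's flange flat on the strap, the drift upright in the middle socket and the probe in place. I checked the other bystanders only in the first pictures.
- The top of the bolt's knob measured 55.4 mm above the face from the scene camera and 57.8 mm from the top camera, against a nominal 56. The top camera's depth readings are noisy, so I don't read that as a fault.
- The wrist force was about zero at the end.

**Disagreement:** my first estimate of the bracket hole was about 1 mm off sideways. Measured from it, the strap looked 8.3 mm out of line, slightly beyond the stated 8 mm. I corrected the position during insertion.

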